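# Push a casting under the sprung dust cover

### The arm

A 6-joint arm with a two-finger parallel gripper is mounted at the origin on the work surface. World frame = base frame: x ahead of the robot, y to its left, z up, the work surface at z = 0. Lengths are in m, angles in rad, forces in N, time in s.
With the tool pointing down it reaches from about 0.3 to 0.875 m from the base axis. Payload 4.2 kg.
Tool frame: the origin (TCP) lies between the finger pads; the fingertips stand 8 mm ahead of it and the grasp point (between the pads) lies 11 mm behind it; z points along the fingers, y is the line along which they close (so a half turn about z gives the same grasp; the last joint's range is limited). The gripper opens to 85 mm and grips with 20 to 120 N. Pads are 22 mm wide; open, the fingers measure 114 mm over their backs; the gripper's body (76 mm by 85 mm) begins 54 mm behind the grasp point. The pads swing forward as they close: fully open they stand 13 mm farther back than shut.
Start: joints at [-1.144, 0.32, 1.565, -0, 1.257, -0.02], TCP at [0.248, -0.519, 0.239] pointing down, gripper open.
Joint ranges: [-3.11, 3.11], [-0.84, 2.01], [0.21, 2.61], [-1.34, 4.49], [0.05, 2.63], [-2.56, 2.56]. Speed limits (rad/s): [2.57, 2.57, 3.14, 3.14, 3.14, 3.14].

### API

Orientations are given as a unit quaternion [w, x, y, z].
In Python, from rig import bot gives the robot as it stands.
- The arm moves only by the shell command python3 -m crank 'ROWS' [OPENING] [FORCE]. ROWS is JSON, a list of rows, each a list of 4 numbers: the shift along the tool's x, y, z in mm, then the turn about the tool's z in rad. In form: [[tx, ty, tz, yaw], ...]. A call has 1 to 5 rows; each row is the pose to reach, as a shift and turn from the pose commanded when the call began, along the tool's axes at that moment; what a row does not reach only later rows make up. A row lasts 1/12 s, in which the tool goes at most 41.7 mm and 7.16 degrees, less where a joint would pass 70% of its speed; a pose out of reach is approached as far as the arm can. A call with a gripper value outside its range is refused whole. OPENING is the gripper command: -1 is fully open, 1 is shut, values between are in proportion, set as the call begins (- or left out, the last holds). The fingers move at their own pace and stop on an object; FORCE is the grip in N (left out, the last holds). Time passes only in rows, so rows that repeat a pose let the fingers close. It gives the time, the measured TCP pose, the force, the opening and the grip force at its end, in the units of the state.
- bot.get_obs(): the state, without advancing time (a new reading comes with each control period).
- bot.snapshot(name): name is "scene" or "top" or "wrist"; returns the picture (420x560x3 uint8, blue, green, red); there is no depth.
- bot.get_calibration(name): a dict with "intrinsics" (3x3 intrinsics, pixels), "extrinsics" (4x4, takes a point from camera to world coordinates). Camera axes: x right, y down, z forward; pixel columns grow to the right and rows downward; lengths in m; the calibration is good to about 2 mm. A picture is of the moment at which its call begins: read the wrist's pose just before it. get_calibration takes no time and is no camera call; for the wrist camera it gives the pose at the moment of the call.
- bot.finish_job(): hands the job in; it is judged then, once.
Trained networks look in the newest picture that a camera, given by its name, has taken for a name from the list of things; names that differ only in an ending like _2 or _b are one class to them, and where a whole thing is asked for, a point or a joint stands for the part that bears it (a point fixed in the world has none). Each returns a list of dicts, best first, with "conf" (0 to 1); they miss things now and then, are a little off and sometimes report something else, mostly with a low value. They report only what shows in the picture. A call takes as long as a camera call. They do not tell look-alikes from the thing itself.
- bot.recognise(thing, camera): "xyz" ([x, y, z] in m, in the coordinates of the camera as it stood for that picture, good to about 4 mm: the middle of the surface that is visible of it).
- bot.silhouettes(thing, camera): "mask" (420x560 bool, what is visible of it).
- bot.tip_of(thing, camera): "xyz" ([x, y, z] in m, in the coordinates of the camera as it stood for that picture, good to about 4 mm: a listed point, or the origin of a listed thing).
The state is a dict: "time": time; "joint_pos": joint angles; "joint_vel": joint speeds; "effort": joint torques, N m; "eef_pos": TCP position; "tcp_rot": TCP orientation; "contact_force": force on the tool from outside, world axes, zero at the start; "wrist_torque": the same for the moment, N m; "grip_width": finger opening in m; "gripper_force": force on a finger pad.
Only numpy, scipy, OpenCV 4.12 (cv2) and the standard library are available. Lean on these libraries where they do the work, as an engineer would, in place of code of your own. Each camera call takes 0.05 s, during which the arm holds its last target. There are 200 camera calls.

### The job

Slide the plaster casting on its wooden carrier into the dust box: with one fingertip hold the long press bar down so that the spring-closed cover stays up, and meanwhile push the carrier along its lane with the other fingertip until it is fully home against the back of the box. Then let go of the bar so that the cover shuts over the casting. Only push: never pick the carrier up or tip it, and leave the other things on the bench where they stand.

Things in the scene. Friction and masses are not known exactly. Their poses are not given: they have to be found in the camera images.
- dustbox: Fixed plywood dust box and the lane into it. Origin: on the table under the middle of the box's mouth; x runs along the lane into the box, y to the left, z up (turned up to 23 degrees from the world's). Lane: x = -150 to 0 mm, 40 mm wide inside, floor at z = 4, fences 4 mm thick up to z = 16. Box: x = 0 to 66 mm, walls up to z = 38, covered by an aluminium cover.
- stop (a point): Inner face of the box's back wall at the lane floor, where the carrier's front edge stops: x = 62, y = 0, z = 4 mm in the dust box's frame.
- shaft (a point): Point on the axis of the cover's hinge, a steel shaft 8 mm thick parallel to the lane: in the dust box's frame at y = 34, z = 42 mm, running from x = -170 to 66 mm. This point is at x = -105 mm.
- lip (a point): Middle of the lower edge of the lip, 3 mm thick and 46 mm wide, that hangs from the cover's front edge across the box's mouth. Shut, it is at x = 1.5, y = 0, z = 24 mm in the dust box's frame: the carrier's board passes below it, the casting does not, and pushing on it does not open it. Fully up, the cover's free edge is about 83 mm above the table.
- cover (a joint): Angle of the cover in rad: 0 shut, 0.68 fully up (stop). A spring and its weight shut it; pressing the bar down raises it. The casting passes clear under the lip above about 0.6.
- bar (a point): Mid upper face of the press bar, a plate 130 x 56 x 4 mm rigid with the cover, left of the lane. In the dust box's frame it spans x = -170 to -40, y = 36 to 91 mm; shut, this point is at -105, 74, 40 mm, rising outwards by 0.2 rad; fully down it slopes down outwards by 0.48 rad, face at z = 18 mm for y = 65, 11 mm for y = 79. Takes 2 N to start, 5 N fully down; a fingertip may slide along it.
- carrier: Loose wooden carrier, about 120 g, in the lane. Origin: centre of the board's underside; x points into the box. Board 110 x 36 x 10 mm. Rear block at x = -55 to -41 mm, top 30 mm up. Plaster casting fixed at x = 8 to 50 mm, 24 mm wide, top 33 mm up; it starts 7 to 34 mm outside the lip. Home: origin at x = 7 mm in the dust box's frame; the rear block stays outside and the cover shuts before it.
- push_face (a point): Middle of the rear face of the carrier's upright rear block (36 mm wide, 30 mm high from the board's underside), the face to push on; 55 mm behind the carrier's origin, 18 mm above its underside. Fully home it is at x = -48 mm in the dust box's frame.
- tape: Bystander: roll of yellow tape lying flat, 100 mm across, 36 mm high, right of the lane. Leave it alone.
- casting: Bystander: loose plaster casting of the same shape as the one on the carrier (42 x 24 x 23 mm), right of the dust box. Leave it alone.
- brush_jar: Bystander: stoneware jar 76 mm across and 90 mm high with brushes standing in it up to about 185 mm, left of the dust box. Leave it alone.
- pot: Bystander: white pot with a lid, 56 mm across and 55 mm high, left of the press bar. Leave it alone.
- sanding_block: Bystander: cork sanding block 70 x 35 x 28 mm, left of the press bar. Leave it alone.
- spatula: Bystander: spatula 200 mm long lying to the right of the lane's near end. Leave it alone.
- weight: Bystander: steel cylinder 40 mm across, 30 mm high, right of the dust box. Leave it alone.
Mind the look-alikes: they are no part of the job. What is shaped like the carrier but black or red is not meant.

How it is judged:
On the way:
1. the bar is held down by the fingers, the cover up, while the fingers push the carrier and its casting passes under the lip (value of joint cover above 0.4 rad and x of carrier in the frame of dustbox between -0.04 and -0.004 m and contact force between the fingers and cover above 0.3 N and contact force between the fingers and carrier above 0.02 N), for 0.04 s.
At the end, for the whole second after the job is handed in: The carrier lies flat in the lane, at rest, home against the box's back wall to within 7 mm, and the cover is shut over the casting (below 0.05 rad) (x of carrier in the frame of dustbox between 0 and 0.012 m and z of carrier in the frame of dustbox below 0.008 m and angle between the x axis of carrier and the x axis of dustbox, either way round below 0.12 rad and angle between carrier's own z axis and vertical below 0.08 rad and value of joint cover below 0.05 rad and linear speed of carrier below 0.01 m/s); the robot touches nothing.
It fails at once if the carrier is lifted more than 12 mm or tipped more than 0.3 rad (z of carrier in the frame of dustbox above 0.016 m or angle between carrier's own z axis and vertical above 0.3 rad).
It fails at once if a bystander is moved more than 30 mm (distance of any of tape, casting, brush_jar, pot, sanding_block, spatula, weight from where it was at the start of the episode above 0.03 m).
It also fails if it takes over 35 s, if anything falls off the work surface, if the arm or the gripper's body presses on something with over 40 N, if the wrist force passes 120 N, or if a joint passes its speed limit or range.

## Working session

There is one attempt and no reset: what is moved stays moved. The work goes in short steps, Python scripts to look and compute and a shell command to move; the robot and the scene stay as the last step left them, time stands still between calls to the robot, and variables do not carry over. Pictures are saved under pics/ and viewed, at most 10 in all, crops included, and the job is handed in when it is done.

```bash
mkdir -p pics; ls
cat > h.py <<'E'
import numpy as np, cv2
from rig import bot
def w(cam,p):
    T=np.array(bot.get_calibration(cam)["extrinsics"]); return (T@np.r_[p,1])[:3]
def px(cam,P):
    c=bot.get_calibration(cam);T=np.linalg.inv(np.array(c["extrinsics"]));q=np.array(c["intrinsics"])@(T@np.r_[P,1])[:3];return q[:2]/q[2]
E
python3 - <<'E'
from h import *
o=bot.get_obs();print(o['time'],o['eef_pos'],o['tcp_rot'])
ims=[]
for c in("top","scene"):
    im=bot.snapshot(c);cv2.imwrite(f"pics/{c}0.png",im)
    for t in("dustbox","stop","shaft","lip","bar","carrier","push_face"):
        for d in bot.tip_of(t,c)[:3]:
            P=w(c,d["xyz"]);print(c,t,round(d["conf"],2),P.round(3),px(c,P).round())
E
```

```text
pics
0.0 [ 0.24825408 -0.51811507  0.23849278] [-8.76988575e-04  9.75150827e-01  2.21540199e-01 -1.87472183e-04]
top dustbox 0.8 [ 0.591 -0.12  -0.001] [346. 202.]
top dustbox 0.18 [ 0.513 -0.148  0.006] [358. 233.]
top stop 0.77 [ 0.651 -0.1    0.002] [337. 178.]
top shaft 0.58 [ 0.482 -0.129  0.036] [352. 246.]
top lip 0.85 [ 0.598 -0.124  0.026] [349. 198.]
top lip 0.31 [ 0.673 -0.216  0.001] [384. 169.]
top bar 0.74 [ 0.59  -0.262  0.   ] [403. 202.]
top bar 0.67 [ 0.469 -0.086  0.038] [334. 251.]
top carrier 0.85 [ 0.349 -0.292 -0.006] [417. 302.]
top carrier 0.84 [ 0.416  0.189 -0.001] [219. 273.]
top carrier 0.76 [ 0.512 -0.147  0.001] [357. 234.]
top push_face 0.9 [ 0.371 -0.349  0.018] [444. 293.]
top push_face 0.86 [0.46  0.155 0.017] [233. 255.]
top push_face 0.77 [ 0.461 -0.173  0.022] [370. 255.]
scene dustbox 0.79 [ 0.595 -0.124  0.001] [218. 236.]
scene stop 0.7 [ 0.654 -0.102  0.001] [223. 258.]
scene shaft 0.6 [ 0.49  -0.126  0.044] [223. 192.]
scene lip 0.84 [ 0.597 -0.12   0.022] [218. 232.]
scene bar 0.69 [ 0.475 -0.093  0.044] [237. 188.]
scene carrier 0.8 [ 0.351 -0.292 -0.004] [176. 162.]
scene carrier 0.8 [0.416 0.187 0.001] [348. 189.]
scene carrier 0.79 [ 0.519 -0.154  0.004] [212. 210.]
scene push_face 0.89 [0.458 0.154 0.021] [336. 195.]
scene push_face 0.78 [ 0.466 -0.173  0.022] [208. 189.]
scene push_face 0.77 [ 0.84  -0.148  0.016] [182. 333.]
```

View pics/top0.png

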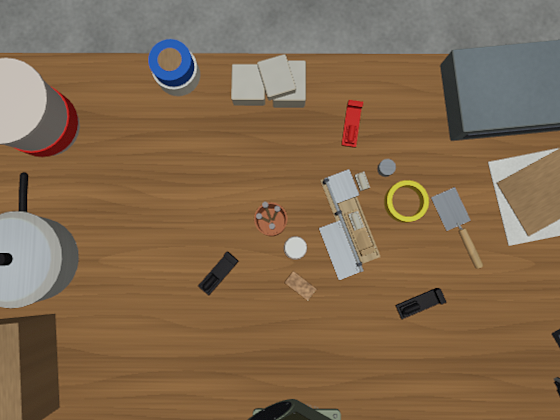

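View pics/scene0.png

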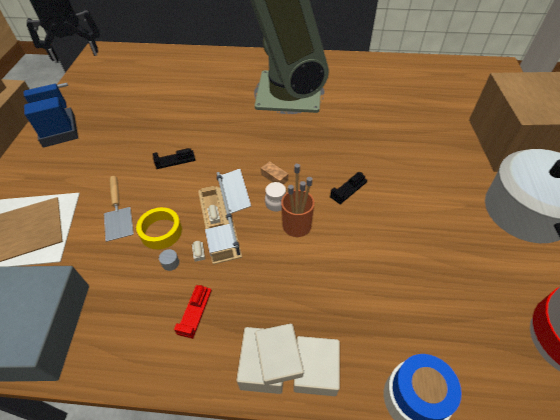

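The carrier-shaped things in the top picture are black (417,302), black (219,273), red (352,123) and wooden in the lane (357,234). The wooden one fits, because it sits in the lane and carries the white casting. I'll fit the dust box pose and confirm the choice in a crop.

```bash
cat >> h.py <<'E'
from scipy.optimize import least_squares
L={"dustbox":(0,0,0),"stop":(62,0,4),"shaft":(-105,34,42),"lip":(1.5,0,24),"bar":(-105,74,40)}
def fit(obs): # obs: list of (local mm xy or None x, world xy)
    def r(p):
        c,s=np.cos(p[2]),np.sin(p[2]);o=[]
        for l,P in obs:
            d=P[:2]-p[:2];a=c*d[0]+s*d[1];b=-s*d[0]+c*d[1]
            o+=[b-l[1]] if l[0] is None else [a-l[0],b-l[1]]
        return np.array(o)
    q=least_squares(r,[.59,-.12,.35],loss="soft_l1",f_scale=.004);return q.x,r(q.x)
def loc(p,P):
    c,s=np.cos(p[2]),np.sin(p[2]);d=P[:2]-p[:2];return np.array([c*d[0]+s*d[1],-s*d[0]+c*d[1]])*1000
def goal(p,lx,ly,z): # tool shift mm in tool axes to put the TCP at local lx,ly (mm), z (m); and yaw
    from scipy.spatial.transform import Rotation as R
    o=bot.get_obs();q=o['tcp_rot'];M=R.from_quat([q[1],q[2],q[3],q[0]]).as_matrix()
    c,s=np.cos(p[2]),np.sin(p[2]);W=np.array([p[0]+(c*lx-s*ly)/1000,p[1]+(s*lx+c*ly)/1000,z])
    return W,(M.T@(W-o['eef_pos'])*1000).round(1),round(np.arctan2(M[1,0],M[0,0])-p[2],3)
E
python3 - <<'E'
from h import *
obs=[]
pts={"dustbox":[(.591,-.12),(.595,-.124)],"stop":[(.651,-.1),(.654,-.102)],"shaft":[(.482,-.129),(.490,-.126)],"lip":[(.598,-.124),(.597,-.12)],"bar":[(.469,-.086),(.475,-.093)]}
for k in pts:
    for P in pts[k]: obs.append((np.array(L[k][:2])/1000,np.array(P)))
for P in((.512,-.147),(.519,-.154),(.461,-.173),(.466,-.173)):obs.append(((None,0),np.array(P)))
p,r=fit(obs);print(p,(r*1000).round(1))
print("carrier",loc(p,np.array([.5155,-.150])),"face",loc(p,np.array([.4635,-.173])))
print(goal(p,-158,35,.2))
im=cv2.imread("pics/top0.png")[150:300,260:460];cv2.imwrite("pics/crop.png",cv2.resize(im,None,fx=4,fy=4,interpolation=cv2.INTER_CUBIC))
E
```

```text
[ 0.59516879 -0.12251833  0.35932898] [-3.   3.8 -0.7 -1.3 -1.8  1.4  0.3 -1.5 -3.2 -0.3  5.3 -0.3  0.6 -2.4
  1.1  1.7 -0.3  4.6  2.9 -4.1  6.3 -2.7 -0.1 -1.8]
carrier [-84.24441094   2.2887239 ] face [-141.01118815   -0.95673527]
(array([ 0.43495217, -0.14531376,  0.2       ]), array([ 329.5, -256. ,   39.3]), np.float64(0.087))
```

View pics/crop.png

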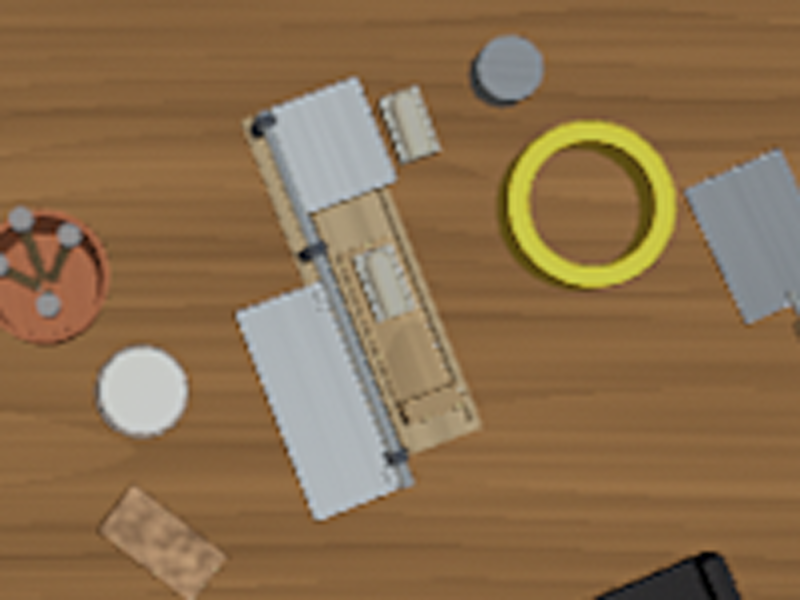

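The crop shows the wooden carrier in the lane with its white casting at crop (385,280), and its rear block at crop (435,405) near the lane's end. That is the one meant. I'm moving above the start point now.

```bash
python3 -m crank '[[32,-25,4,0.02],[64,-50,8,0.04],[96,-75,12,0.06],[128,-100,16,0.087],[160,-125,20,0.087]]' -0.42 20; python3 -m crank '[[33,-26,4,0],[66,-52,8,0],[99,-78,12,0],[132,-104,16,0],[165,-130,20,0]]'; python3 -m crank '[[0,0,0,0],[0,0,0,0]]'
python3 - <<'E'
from h import *
im=bot.snapshot("wrist");cv2.imwrite("pics/w1.png",im)
for t in L.keys()|{"carrier","push_face"}:
    for d in bot.tip_of(t,"wrist")[:2]:
        P=w("wrist",d["xyz"]);print(t,round(d["conf"],2),P.round(3),px("wrist",P).round(),loc([.5952,-.1225,.3593],P).round(1))
E
```

```text
time: 1.22
eef_pos: [0.3391, -0.3351, 0.2193]
tcp_rot: [0.0, 0.984, 0.178, 0.0]
contact_force: [0.5, 0.1, -0.3]
grip_width: 0.0604
gripper_force: 0.0
time: 1.63
eef_pos: [0.4467, -0.1574, 0.1997]
tcp_rot: [0.0, 0.984, 0.179, 0.0]
contact_force: [1.4, -1.0, 0.5]
grip_width: 0.0605
gripper_force: 0.0
time: 1.8
eef_pos: [0.4467, -0.1575, 0.1994]
tcp_rot: [0.0, 0.983, 0.181, -0.0]
contact_force: [0.0, -0.7, 0.4]
grip_width: 0.0609
gripper_force: 0.0
dustbox 0.56 [ 0.592 -0.127  0.001] [302.   4.] [-4.3 -3.4]
dustbox 0.35 [0.474 0.002 0.001] [113.  89.] [-70. 159.]
bar 0.74 [ 0.469 -0.093  0.039] [208. 138.] [-107.4   71.6]
carrier 0.88 [ 0.519 -0.153  0.001] [296. 103.] [-82.   -1.5]
shaft 0.58 [ 0.486 -0.128  0.041] [255. 134.] [-103.7   33. ]
push_face 0.91 [ 0.468 -0.179  0.021] [304. 172.] [-139.   -8.]
push_face 0.8 [ 0.362 -0.35   0.022] [421. 325.] [-297.8 -130.9]
```

View pics/w1.png

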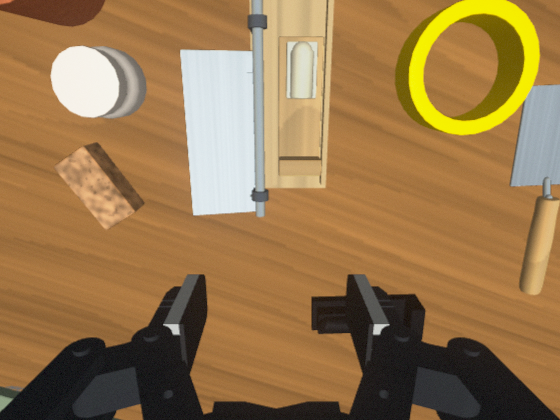

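The wrist view shows the shaft end at (260,216), bar corners at (193,214) and (181,51), the lane's near right corner at (326,187), and the rear block's near edge around row 174, columns 279–321. I'll refine the pose from these pixels.

Run:
```python
from h import *
F=[((-170,34,42),(260,216)),((-170,91,43.4),(193,214)),((-40,91,43.4),(181,51)),((-150,-24,16),(326,187))]
def W(p,l):
    c,s=np.cos(p[2]),np.sin(p[2]);return np.array([p[0]+(c*l[0]-s*l[1])/1e3,p[1]+(s*l[0]+c*l[1])/1e3,l[2]/1e3])
r=lambda p:np.concatenate([px("wrist",W(p,l))-q for l,q in F])
s=least_squares(r,[.595,-.1225,.359],x_scale=[.01,.01,.05],loss="soft_l1",f_scale=2);p=s.x;print(p,r(p).round(1),r([.595,-.1225,.359]).round(1))
c=bot.get_calibration("wrist");K=np.array(c["intrinsics"]);T=np.array(c["extrinsics"])
for u in((279,174),(321,174)):
    d=T[:3,:3]@np.linalg.inv(K)@np.r_[u,1];o=T[:3,3];P=o+d*(.034-o[2])/d[2];print("block edge",loc(p,P).round(1))
print(loc(p,bot.get_obs()['eef_pos']),goal(p,-160,34,.06))
for n in("pot","sanding_block","brush_jar"):
    print(n,[loc(p,w("wrist",d["xyz"])).round() for d in bot.recognise(n,"wrist")[:1]])
```

```text
[ 0.59398003 -0.1282307   0.35093374] [ 0.2  0.3  0.2  2.4  0.4 -1.2 -0.9 -0.6] [-4.1 -2.7 -4.3 -0.  -6.3 -4.5 -5.  -4. ]
block edge [-134.8   18.1]
block edge [-134.5  -17.4]
[-150.35406047   20.93511309] (array([ 0.43204334, -0.15130689,  0.06      ]), array([ -9.6, -13.2, 139.7]), np.float64(0.007))
pot [array([-67., 152.])]
sanding_block [array([-145.,  174.])]
brush_jar [array([-16., 178.])]
```

```bash
python3 -m crank '[[-4,-7,30,0.004],[-8,-13,60,0.007],[-8,-13,90,0.007],[-8,-13,120,0.007],[-8,-13,130,0.007]]'; python3 -m crank '[[0,0,5,0],[0,0,10,0],[0,0,15,0],[0,0,20,0],[0,0,20,0]]'; python3 -m crank '[[0,0,5,0],[0,0,10,0],[0,0,10,0]]'
python3 - <<'E'
from h import *
o=bot.get_obs();print(loc([.594,-.1282,.351],o['eef_pos']),o['eef_pos'],o['contact_force'],o['wrist_torque'])
cv2.imwrite("pics/w2.png",bot.snapshot("wrist"))
E
```

```text
time: 2.77
eef_pos: [0.4314, -0.149, 0.0662]
tcp_rot: [-0.002, 0.984, 0.175, -0.003]
contact_force: [-0.9, -0.2, 0.7]
grip_width: 0.0608
gripper_force: 0.0
time: 3.18
eef_pos: [0.434, -0.1499, 0.0494]
tcp_rot: [0.0, 0.984, 0.175, 0.0]
contact_force: [-0.1, 0.1, -0.3]
grip_width: 0.0606
gripper_force: 0.0
time: 3.43
eef_pos: [0.4346, -0.1502, 0.0394]
tcp_rot: [0.0, 0.984, 0.175, 0.001]
contact_force: [1.5, -0.4, 3.4]
grip_width: 0.0606
gripper_force: 1.5
[-157.24655835   34.15721876] [ 0.43459635 -0.15019256  0.03941995] [ 1.527207   -0.38267783  3.39091006] [ 0.02962174 -0.07069737  0.00662095]
```

View pics/w2.png

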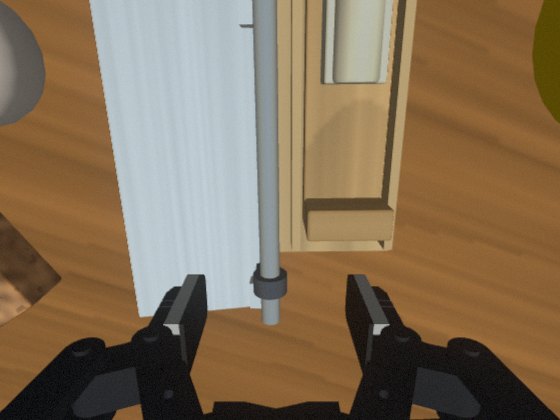

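Contact is made with the bar at 3.4 N. I'll move a little forward and press down in stages, watching the force.

```bash
python3 -m crank '[[3,0,3,0],[6,0,6,0],[6,0,9,0],[6,0,12,0],[6,0,12,0]]'; for i in 1; do python3 -m crank '[[0,0,2,0],[0,0,4,0],[0,0,4,0],[0,0,4,0]]'; done;  python3 -m crank '[[0,0,1,0],[0,0,2,0],[0,0,2,0],[0,0,2,0]]'
python3 - <<'E'
from h import *
p=[.594,-.1282,.351]
o=bot.get_obs();print(loc(p,o['eef_pos']),o['contact_force'])
bot.snapshot("scene");bot.snapshot("top")
for c in("scene","top"):
  for d in bot.tip_of("lip",c)[:2]: P=w(c,d["xyz"]);print(c,d["conf"],loc(p,P),P[2])
E
```

```text
time: 3.9
eef_pos: [0.4408, -0.1483, 0.0276]
tcp_rot: [0.001, 0.984, 0.176, 0.001]
contact_force: [-0.4, -2.0, 6.4]
grip_width: 0.0606
gripper_force: 2.9
time: 4.23
eef_pos: [0.4412, -0.1483, 0.0241]
tcp_rot: [0.001, 0.984, 0.175, 0.002]
contact_force: [0.8, -1.3, 7.4]
grip_width: 0.0606
gripper_force: 3.0
time: 4.57
eef_pos: [0.4413, -0.1483, 0.0222]
tcp_rot: [0.001, 0.985, 0.175, 0.002]
contact_force: [0.1, -1.6, 7.9]
grip_width: 0.0602
gripper_force: 3.1
[-150.2832769    33.61996704] [ 0.14292882 -1.57907503  7.9482607 ]
scene 0.65 [ 7.49378268 -0.60070928] 0.04536591332241002
top 0.65 [5.48194536 0.35209427] 0.046552077511151646
```

```bash
python3 -m crank '[[0,0,1,0],[0,0,2,0],[0,0,2,0],[0,0,2,0]]';  python3 -m crank '[[0,0,1,0],[0,0,2,0],[0,0,2,0],[0,0,2,0]]'
python3 - <<'E'
from h import *
p=[.594,-.1282,.351]
cv2.imwrite("pics/s3.png",cv2.resize(bot.snapshot("scene")[120:290,130:320],None,fx=4,fy=4)[:600,:760]);bot.snapshot("top")
for c in("scene","top"):
  for d in bot.tip_of("lip",c)[:1]: P=w(c,d["xyz"]);print(c,d["conf"],loc(p,P),P[2])
E
```

```text
time: 5.1
eef_pos: [0.4413, -0.1482, 0.0202]
tcp_rot: [0.001, 0.985, 0.175, 0.002]
contact_force: [1.1, -0.9, 7.0]
grip_width: 0.0606
gripper_force: 3.0
time: 5.43
eef_pos: [0.4413, -0.1481, 0.0183]
tcp_rot: [0.001, 0.985, 0.175, 0.002]
contact_force: [0.7, -1.1, 8.2]
grip_width: 0.0607
gripper_force: 3.7
scene 0.62 [2.25581742 2.04881809] 0.047423515007853134
top 0.59 [3.58254407 1.45312737] 0.04804539625680082
```

View pics/s3.png

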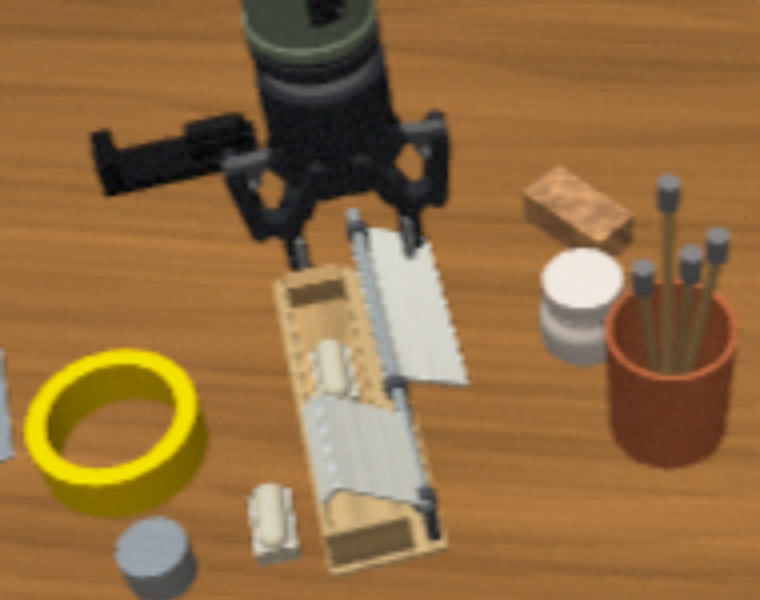

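The cover is up. The lane finger, at crop (300,250), stands behind the rear block at crop (315,290) and inside its width. The bar finger is on the bar at crop (410,240). I'll press 3 mm more, then push.

```bash
python3 -m crank '[[0,0,1,0],[0,0,2,0],[0,0,3,0],[0,0,3,0]]';  python3 -m crank '[[3,0,0,0],[6,0,0,0],[9,0,0,0],[12,0,0,0],[15,0,0,0]]';python3 -m crank '[[3,0,0,0],[6,0,0,0],[9,0,0,0],[12,0,0,0],[15,0,0,0]]'
python3 - <<'E'
from h import *
p=[.594,-.1282,.351]
print(loc(p,bot.get_obs()['eef_pos']))
bot.snapshot("scene");bot.snapshot("top")
for c in("scene","top"):
 for t in("lip","push_face","carrier"):
  for d in bot.tip_of(t,c): 
   P=w(c,d["xyz"]);q=loc(p,P)
   if abs(q[1])<20: print(c,t,round(d["conf"],2),q.round(1),P[2].round(4))
E
```

```text
time: 5.97
eef_pos: [0.4416, -0.1484, 0.0172]
tcp_rot: [0.001, 0.984, 0.175, 0.002]
contact_force: [-3.8, -1.0, 28.7]
grip_width: 0.0607
gripper_force: 13.1
time: 6.38
eef_pos: [0.4481, -0.1409, 0.0147]
tcp_rot: [-0.003, 0.984, 0.176, -0.006]
contact_force: [-14.1, 0.6, 19.9]
grip_width: 0.0608
gripper_force: 10.2
time: 6.8
eef_pos: [0.4602, -0.1348, 0.0139]
tcp_rot: [-0.004, 0.984, 0.176, -0.008]
contact_force: [-14.8, 3.7, 19.0]
grip_width: 0.0608
gripper_force: 11.1
[-127.9125972    39.82484138]
scene lip 0.59 [ 2.7 -0.8] 0.0488
scene push_face 0.66 [-118.5    3. ] 0.021
scene carrier 0.7 [-61.2   2.7] 0.0052
top lip 0.6 [7.7 3.4] 0.0504
top carrier 0.73 [-62.1  10.3] 0.0014
```

The stop is reached at about 28 N, so the bar is over-pressed and friction drags the finger. I'll ease up 2 mm.

```bash
python3 -m crank '[[0,0,-1,0],[0,0,-2,0],[0,0,-2,0]]'
python3 - <<'E'
from h import *
p=[.594,-.1282,.351]
print(loc(p,bot.get_obs()['eef_pos']))
E
```

```text
time: 7.45
eef_pos: [0.4633, -0.1351, 0.0156]
tcp_rot: [-0.003, 0.985, 0.175, -0.004]
contact_force: [-8.0, 4.6, 6.4]
grip_width: 0.0604
gripper_force: 4.7
[-125.12324812   38.43033121]
```

```bash
python3 -m crank '[[3,1,0,0],[6,2,0,0],[9,3,0,0],[12,3,0,0],[15,3,0,0]]'
python3 - <<'E'
from h import *
p=[.594,-.1282,.351]
print(loc(p,bot.get_obs()['eef_pos']))
bot.snapshot("scene");bot.snapshot("top")
for c in("scene","top"):
 for t in("lip","push_face","carrier"):
  for d in bot.tip_of(t,c): 
   P=w(c,d["xyz"]);q=loc(p,P)
   if abs(q[1])<20: print(c,t,round(d["conf"],2),q.round(1),P[2].round(4))
E
```

```text
time: 7.87
eef_pos: [0.4751, -0.1321, 0.0156]
tcp_rot: [-0.004, 0.984, 0.176, -0.008]
contact_force: [-13.8, 4.4, 17.0]
grip_width: 0.0607
gripper_force: 9.4
[-112.97541971   37.16287171]
scene lip 0.95 [ 5.7 -1.2] 0.0495
scene push_face 0.67 [-101.7   -1.2] 0.0225
scene push_face 0.42 [-49.2   1.8] 0.0051
top lip 0.61 [5.1 0.1] 0.0527
top carrier 0.66 [-46.5  11.2] 0.0046
```

```bash
python3 -m crank '[[3,0,-0.5,0],[6,0,-1,0],[9,0,-1,0],[12,0,-1,0],[15,0,-1,0]]';python3 -m crank '[[3,0,0,0],[6,0,0,0],[9,0,0,0],[12,0,0,0],[15,0,0,0]]'
python3 - <<'E'
from h import *
p=[.594,-.1282,.351]
print(loc(p,bot.get_obs()['eef_pos']))
bot.snapshot("scene");bot.snapshot("top")
for c in("scene","top"):
 for t in("lip","push_face","carrier"):
  for d in bot.tip_of(t,c): 
   P=w(c,d["xyz"]);q=loc(p,P)
   if abs(q[1])<20: print(c,t,round(d["conf"],2),q.round(1),P[2].round(4))
E
```

```text
time: 8.68
eef_pos: [0.4906, -0.1276, 0.0166]
tcp_rot: [-0.003, 0.984, 0.176, -0.007]
contact_force: [-13.1, 1.8, 13.2]
grip_width: 0.0607
gripper_force: 7.6
time: 9.1
eef_pos: [0.5043, -0.1224, 0.0166]
tcp_rot: [-0.004, 0.984, 0.176, -0.007]
contact_force: [-13.2, 1.9, 13.4]
grip_width: 0.0604
gripper_force: 7.9
[-82.19972444  36.326912  ]
scene lip 0.69 [4.8 0.5] 0.0485
scene push_face 0.8 [-72.8  -2.2] 0.0226
scene carrier 0.64 [-17.1   2.8] 0.0059
top lip 0.72 [ 6.8 -0.3] 0.0488
top carrier 0.35 [-17.4   7.1] 0.0019
```

```bash
python3 -m crank '[[3,0,0,0],[6,0,0,0],[9,0,0,0],[12,0,0,0],[15,0,0,0]]';python3 -m crank '[[2,0,0,0],[4,0,0,0],[6,0,0,0],[8,0,0,0],[8,0,0,0]]'
python3 - <<'E'
from h import *
p=[.594,-.1282,.351]
print(loc(p,bot.get_obs()['eef_pos']))
im=bot.snapshot("scene");bot.snapshot("top");cv2.imwrite("pics/s4.png",cv2.resize(im[120:270,130:320],None,fx=4,fy=4))
for c in("scene","top"):
 for t in("lip","push_face","carrier"):
  for d in bot.tip_of(t,c): 
   P=w(c,d["xyz"]);q=loc(p,P)
   if abs(q[1])<20: print(c,t,round(d["conf"],2),q.round(1),P[2].round(4))
E
```

```text
time: 9.92
eef_pos: [0.5182, -0.1172, 0.0167]
tcp_rot: [-0.004, 0.984, 0.176, -0.007]
contact_force: [-14.5, 2.9, 14.5]
grip_width: 0.0603
gripper_force: 8.3
time: 10.33
eef_pos: [0.5265, -0.1143, 0.0168]
tcp_rot: [-0.003, 0.984, 0.176, -0.007]
contact_force: [-12.0, 5.4, 14.9]
grip_width: 0.061
gripper_force: 8.2
[-58.55728224  36.28209129]
scene lip 0.61 [6.2 1.4] 0.0483
scene push_face 0.56 [-48.    0.9] 0.0216
scene carrier 0.61 [ 8.6 -0.8] 0.0065
top lip 0.93 [5.2 0.2] 0.051
```

View pics/s4.png

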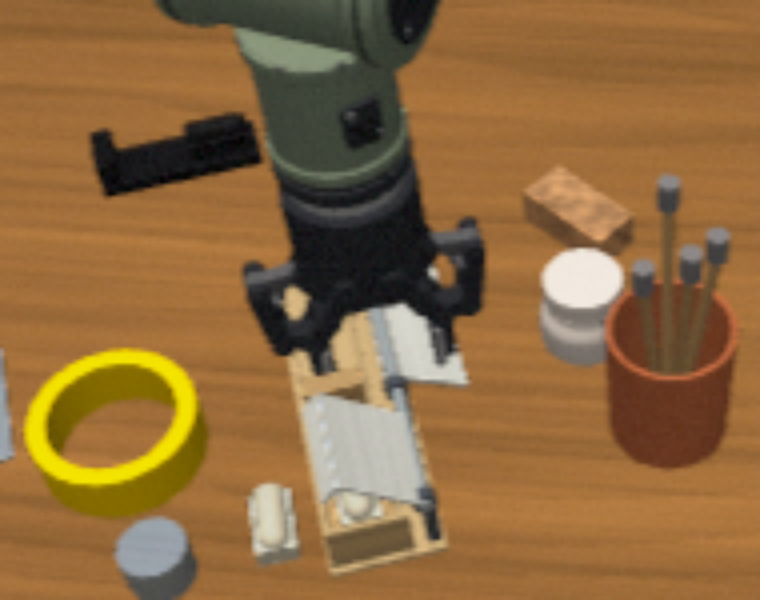

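The casting is under the cover near the back wall, at crop (360,505). I'll push a few mm more and look for the stop.

```bash
python3 -m crank '[[2,0,0,0],[4,0,0,0],[4,0,0,0],[4,0,0,0]]'
python3 - <<'E'
from h import *
p=[.594,-.1282,.351]
print(loc(p,bot.get_obs()['eef_pos']))
E
```

```text
time: 11.07
eef_pos: [0.5292, -0.1132, 0.0168]
tcp_rot: [-0.004, 0.984, 0.175, -0.007]
contact_force: [-14.8, 2.5, 15.7]
grip_width: 0.0605
gripper_force: 10.6
[-55.67846722  36.32280693]
```

```bash
python3 -m crank '[[1,0,0,0],[2,0,0,0],[3,0,0,0],[3,0,0,0],[3,0,0,0]]'
python3 - <<'E'
from h import *
p=[.594,-.1282,.351]
print(loc(p,bot.get_obs()['eef_pos']))
im=bot.snapshot("scene");bot.snapshot("top")
for c in("scene","top"):
 for t in("lip","push_face","carrier"):
  for d in bot.tip_of(t,c): 
   P=w(c,d["xyz"]);q=loc(p,P)
   if abs(q[1])<20: print(c,t,round(d["conf"],2),q.round(1),P[2].round(4))
E
```

```text
time: 11.48
eef_pos: [0.5293, -0.1131, 0.0168]
tcp_rot: [-0.004, 0.984, 0.175, -0.01]
contact_force: [-20.9, -2.8, 20.7]
grip_width: 0.0604
gripper_force: 14.1
[-55.61578015  36.4169936 ]
scene lip 0.6 [ 6.  -0.1] 0.049
scene push_face 0.45 [-46.4  -0.7] 0.0222
scene carrier 0.57 [10.8 -1.4] 0.0035
top lip 0.75 [5.2 1.7] 0.0506
top carrier 0.47 [64.1  9. ] 0.0057
```

The TCP has stopped while the force rises, so the carrier is home. I'll back off, then let the bar up gently.

```bash
python3 -m crank '[[-5,0,0,0],[-10,0,0,0],[-15,0,0,0],[-20,0,0,0],[-22,0,0,0]]'; python3 -m crank '[[0,0,-3,0],[0,0,-6,0],[0,0,-9,0],[0,0,-12,0],[0,0,-15,0]]'; python3 -m crank '[[0,0,-3,0],[0,0,-6,0],[0,0,-9,0],[0,0,-12,0],[0,0,-15,0]]'; python3 -m crank '[[0,0,-30,0],[0,0,-60,0],[0,0,-90,0],[0,0,-120,0],[0,0,-120,0]]';python3 -m crank '[[-40,0,0,0],[-80,0,0,0],[-80,0,0,0],[-80,0,0,0]]'
python3 - <<'E'
from h import *
p=[.594,-.1282,.351]
im=bot.snapshot("scene");cv2.imwrite("pics/s5.png",cv2.resize(im[120:270,130:320],None,fx=4,fy=4));bot.snapshot("top");bot.snapshot("wrist")
for c in("scene","top","wrist"):
 for t in("lip","push_face","carrier"):
  for d in bot.tip_of(t,c): 
   P=w(c,d["xyz"]);q=loc(p,P)
   if abs(q[1])<20: print(c,t,round(d["conf"],2),q.round(1),P[2].round(4))
E
```

```text
time: 12.3
eef_pos: [0.5214, -0.1198, 0.019]
tcp_rot: [-0.001, 0.985, 0.173, 0.004]
contact_force: [5.3, 11.0, 10.2]
grip_width: 0.0607
gripper_force: 6.5
time: 12.72
eef_pos: [0.5181, -0.1217, 0.0325]
tcp_rot: [-0.0, 0.984, 0.176, -0.001]
contact_force: [-1.5, 2.9, 2.9]
grip_width: 0.061
gripper_force: 1.7
time: 13.13
eef_pos: [0.5187, -0.1224, 0.0477]
tcp_rot: [0.0, 0.984, 0.176, 0.0]
contact_force: [0.4, 0.2, 0.1]
grip_width: 0.0607
gripper_force: 0.0
time: 13.55
eef_pos: [0.522, -0.1231, 0.1737]
tcp_rot: [0.003, 0.984, 0.175, 0.006]
contact_force: [0.7, 0.5, 0.9]
grip_width: 0.0606
gripper_force: 0.0
time: 13.88
eef_pos: [0.4417, -0.15, 0.1674]
tcp_rot: [0.0, 0.985, 0.175, -0.0]
contact_force: [0.7, 0.4, -0.7]
grip_width: 0.0605
gripper_force: 0.0
scene lip 0.55 [6.4 4. ] 0.0239
scene push_face 0.55 [-45.2   0.5] 0.021
scene carrier 0.7 [ 8.8 -0.4] 0.0058
top lip 0.77 [3.8 5.6] 0.0245
top push_face 0.64 [-49.7   3.4] 0.0221
top push_face 0.54 [6.1 9.7] 0.0034
top push_face 0.2 [0.7 8. ] 0.0007
top carrier 0.68 [8.  9.3] 0.0051
wrist push_face 0.91 [-44.8  -0.4] 0.0223
```

View pics/s5.png

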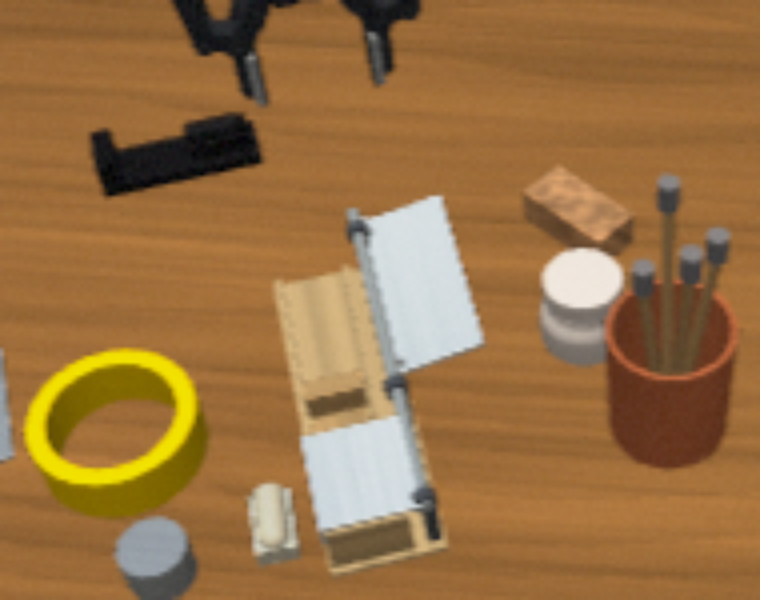

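The cover is shut (lip at z = 24 mm). The carrier's face is at about -46 mm, so it is home, and the bystanders have not moved. Handing in.

```bash
python3 -m crank '[[0,0,0,0],[0,0,0,0],[0,0,0,0]]' | tail -3; python3 -c "
from rig import bot
print(bot.finish_job())"
```

```text
contact_force: [-0.7, -0.1, 1.0]
grip_width: 0.0604
gripper_force: 0.0
the job is handed in; nothing more can be done
None
```

I pushed the carrier home under the held-up cover, let the cover shut over the casting, and handed the job in at about 14 s of the 35 s allowed; the hand-in returned no verdict.

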